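Index the carving stand and check the next pair of flats

ROBOT

A 6-joint arm with a two-finger parallel gripper is mounted at the origin on the work surface. World frame = base frame: x ahead of the robot, y to its left, z up, the work surface at z = 0. Lengths are in m, angles in rad, forces in N, time in s.
With the tool pointing down it reaches from about 0.425 to 0.95 m from the base axis. Payload 3.5 kg.
Tool frame: the origin (TCP) lies between the finger pads; the fingertips stand 25 mm ahead of it and the grasp point (between the pads) lies 6 mm ahead of it (ctrl.tips_ahead is the distance from the TCP to the fingertips, in m); z points along the fingers, y is the direction in which the jaws open and shut (so a half turn about z gives the same grasp; the last joint's range is limited). The gripper opens to 85 mm and grips with 20 to 120 N. Pads are 22 mm wide; open, the fingers measure 114 mm over their backs; the gripper's body (76 mm by 85 mm) begins 54 mm behind the grasp point. The pads swing forward as they close: fully open they stand 13 mm farther back than shut.
Start: joints at [1.2, 0.286, 1.577, -0, 1.279, -0.15], TCP at [0.148, 0.659, 0.256] pointing down, gripper open.
Joint ranges: [-2.77, 2.77], [-0.9, 2.22], [0.21, 2.48], [-1.53, 4.67], [0.24, 2.81], [-2.84, 2.84]. Speed limits (rad/s): [2.79, 2.79, 3.14, 3.14, 3.14, 3.14].

INTERFACE

Orientations are given as a unit quaternion [x, y, z, w].
In Python, from plant import ctrl, viewer, workorder gives the robot as it stands.
- The arm moves only by the tool drive_tool, never from a script. Its argument "deltas" is a list of rows, each an object of numbers: "dx", "dy", "dz": the shift along the world's x, y, z in m; "rx", "ry", "rz": the turn, a rotation vector about the world's x, y, z in degrees; "jaw": the finger opening in m, from 0 to 0.0854. In form: [{"dx": .., "dy": .., "dz": .., "rx": .., "ry": .., "rz": .., "jaw": ..}, ...]. A call has 1 to 20 rows; each row shifts and turns the commanded pose from where the row before left it; what a row does not reach is not made up. A row lasts 1/8 s, in which the tool goes at most 62.5 mm and 10.7 degrees, less where a joint would pass 70% of its speed; a pose out of reach is approached as far as the arm can. A call with a gripper value outside its range is refused whole. The fingers move at their own pace and stop on an object; "squeeze" is the grip in N (left out, the last holds). Time passes only in rows, so rows that do not move let the fingers close. It gives the time, the measured TCP pose, the force and the opening at its end, in the units of the state.
- ctrl.get_state(): the state, without advancing time (a new reading comes with each control period).
- viewer.read_camera(name): name is "scene" or "side" or "wrist"; returns the picture (420x560x3 uint8, red, green, blue); there is no depth.
- viewer.camera_info(name): a dict with "K" (3x3 intrinsics, pixels), "R" (3x3) and "t" (3): a world point X has camera coordinates R X + t; the wrist camera has in their place "T_tool_cam" (4x4, takes a point from camera to tool coordinates, whose origin is the TCP and whose axes are the flange's). Camera axes: x right, y down, z forward; pixel columns grow to the right and rows downward; lengths in m; the calibration is good to about 2 mm. A picture is of the moment at which its call begins: read the wrist's pose just before it. camera_info takes no time and is no camera call.
- workorder.sign_off(): hands the job in, once; it reports no verdict.
The state is a dict: "time": time; "qpos": joint angles; "dq": joint speeds; "joint_efforts": joint torques, N m; "eef_pos": TCP position; "tcp_rot": TCP orientation; "contact_force": force on the tool from outside, world axes, zero at the start; "wrist_torque": the same for the moment, N m; "opening": opening from 0.0 (shut) to 1.0 (fully open).
Only numpy, scipy, OpenCV 4.12 (cv2) and the standard library are available. Lean on these libraries where they do the work, as an engineer would, in place of code of your own. Each camera call takes 0.05 s, during which the arm holds its last target. There are 200 camera calls.

TASK

The six-sided wooden stem on the indexing stand has to be checked across its next pair of flats: open the caliper jaws well clear of its corners and swing the red-handled lock lever right out, then turn the table by its black knob one station clockwise (seen from above) so that it clicks into the next notch. Swing the lock lever fully home again, and only then slide the caliper gently shut by its brass tab until the jaws press on the wood with a few newtons, and leave it closed like that. Keep the fingers off the stem itself, do not drag it against the jaws, and leave the tools and stock around the stand where they are.

Things in the scene. Friction and masses are not known exactly. Their poses are not given: they have to be found in the camera images.
- stand: Dark green cast-iron indexing stand bolted to the bench, base plate 250 x 200 x 18 mm. Origin on the bench below the vertical axis of its round steel table (flange 160 mm across with six notches; top 70 mm above the bench). Its x points away from the robot (to the caliper pillar), y left, z up. All lengths and directions below are in this frame.
- index_table (a joint): Table angle, rad; 0 at its first station, growing clockwise seen from above. A station every 1.0472 rad (60 degrees), held by a sprung ball in a notch: 6 to 10 N at the knob lifts it out. Between notches the table stays where it is left; let go within 0.05 rad of a station it centres itself. With the lock lever home it is held (gives 0.03 rad at 20 N).
- knob_grip (a point): Grip point of the black turning knob, on its axis 100 mm above the bench. The knob is upright and round, 24 mm in diameter, 78 to 120 mm above the bench, spins freely on its pin and goes round with the table, 66 mm from the table axis. It starts on the robot's side, 30 degrees to the right of -x; one station clockwise takes it to 30 degrees left of -x.
- lock_lever (a joint): Lever angle, rad: 0 = home (locked), 1.2 = swung out to its stop (released). Vertical pivot at (0, -132.8) mm; opens counter-clockwise seen from above. At 0 its 90 mm arm points to -x; it swings out to the right, away from the table. Stays where left, takes 1 to 2 N at its handle. The table is free above 0.85; the lever goes home only with the table at a station.
- lever_grip (a point): Grip point of the lever's red handle: an upright fixed round handle 21 mm in diameter, from 67 to 106 mm above the bench, at the end of the arm, 90 mm from the pivot. The point is on its axis, 89 mm above the bench.
- left_slide (a joint): Travel of the caliper's left slide, m: each jaw's measuring face stands 23 mm plus this value from the table axis. Range -0.006 to 0.022 (end stop); it grows as the caliper opens, the left slide moving to +y. A pinion gears the right slide to it: both jaws open and close together, evenly. Takes about 3 N to slide, stays where left.
- tab_grip (a point): Grip point of the brass thumb tab on the left slide, at its middle: 100 mm beyond the table axis along x, 149 mm above the bench, moving along y with the slide. The tab is 12 mm thick along y, 22 mm along x, and stands from 126 to 160 mm above the bench.
- left_jaw: Left steel caliper jaw, carried by the left slide: a flat blade about 110 mm long pointing to the stand's -x, 118 mm above the bench. Origin on its measuring face, abreast of the table axis.
- right_jaw: Right steel caliper jaw, the mirror image of the left one; origin on its measuring face, abreast of the table axis.
- work: Six-sided light wooden stem fixed upright in a steel ring at the centre of the index table, from 70 to 151 mm above the bench; origin on the table axis at bench height. The pair of flats between the jaws at the start is pared to 46 mm; the two other pairs are still 51 mm across. Its corners sweep a circle of 29.4 mm radius.
- mallet: Wooden carver's mallet standing on its head, handle up, 90 mm across and 250 mm tall, on the left; origin at the centre of its underside. A bystander.
- gouge: Carving gouge lying on the left, 220 mm long with a dark wooden handle; origin under its middle. A bystander.
- glue: White glue bottle with a red cap, 64 mm across and 170 mm tall, on the right; origin at the centre of its underside. A bystander.
- offcut: Light wooden offcut, 140 x 48 x 36 mm, on the right; origin at the centre of its underside. A bystander.

How it is judged:
On the way, in this order (a step that is already met when the one before it is completed fails the run):
1. the jaws are open clear of the stem's corners and the lock lever is swung out, the table still at its first station (value of joint left_slide above 0.0075 m and value of joint lock_lever above 0.85 rad and value of joint index_table between -0.1 and 0.1 rad), for 0.1 s.
2. the table rests in the notch of the next station clockwise, the lever still out (value of joint index_table between 1.017 and 1.077 rad and velocity of joint index_table between -0.05 and 0.05 rad/s and value of joint lock_lever above 0.8 rad), for 0.2 s.
3. the lock lever is home again with the table at that station and the jaws still clear (value of joint index_table between 1.017 and 1.077 rad and velocity of joint index_table between -0.05 and 0.05 rad/s and value of joint lock_lever below 0.12 rad and value of joint left_slide above 0.0045 m), for 0.2 s.
4. the jaws are shut on the wood and one of them presses on it with at least 2 N (contact force between any of left_jaw, right_jaw and work above 2 N and value of joint left_slide below 0.0037 m and value of joint lock_lever below 0.12 rad), for 0.15 s.
At the end, for the whole second after the job is handed in: The table rests at the next station clockwise (within 0.03 rad of 1.047), the lock lever is home (below 0.12 rad), and the caliper is left shut on the stem, its jaw faces within 1 mm of the flats (slide reading 2.5 mm when touching, below 3.5 mm) (value of joint index_table between 1.017 and 1.077 rad and velocity of joint index_table between -0.05 and 0.05 rad/s and value of joint lock_lever below 0.12 rad and value of joint left_slide between 0.001 and 0.0035 m).
It fails at once if the mallet, gouge, glue bottle or offcut is shifted (distance of any of mallet, gouge, glue, offcut from where it was at the start of the episode above 0.02 m).
It fails at once if the fingers touch the wooden stem (contact force between the fingers and work above 2 N).
It fails at once if the stem is dragged round against the caliper jaws (value of joint index_table between 0.12 and 0.93 rad and contact force between any of left_jaw, right_jaw and work above 3 N).
It fails at once if the jaws are rammed on the wood with more than 20 N (contact force between any of left_jaw, right_jaw and work above 20 N).
It fails at once if the table is turned the wrong way, or well past the next station (value of joint index_table below -0.25 rad or value of joint index_table above 1.35 rad).
It also fails if it takes over 70 s, if anything falls off the work surface, if the arm or the gripper's body presses on something with over 40 N, if the wrist force passes 120 N, or if a joint passes its speed limit or range.

## Working session

There is one attempt and no reset: what is moved stays moved. The work goes in short steps, Python scripts to look and compute and a tool call to move; the robot and the scene stay as the last step left them, time stands still between calls to the robot, and variables do not carry over. Pictures are saved under pics/ and viewed, about 8 in all and at most 12, crops included, and the job is handed in when it is done.

Besides the shell and the picture viewer there is one more tool, called after "Request:" by a JSON object that holds its "name" and its "arguments". drive_tool: Moves the arm, as the interface text tells. Its arguments: {"type":"object","properties":{"deltas":{"type":"array"},"squeeze":{"type":"number"}},"required":["deltas"]}

```bash
mkdir -p pics; python3 - <<'E'
from plant import ctrl, viewer
import cv2
for n in ["scene","side"]:
    cv2.imwrite(f"pics/{n}0.png",viewer.read_camera(n)[:,:,::-1])
    i=viewer.camera_info(n);print(n,i)
print(viewer.camera_info("wrist"));print(ctrl.get_state())
E
```

```text
scene {'K': array([[396.76998195,   0.        , 280.35835101],
       [  0.        , 396.76998195, 208.97116978],
       [  0.        ,   0.        ,   1.        ]]), 'R': array([[-0.89983899,  0.43585524, -0.01788845],
       [ 0.29955484,  0.58759183, -0.75166664],
       [-0.31710674, -0.68173753, -0.65930059]]), 't': array([ 0.49450273, -0.07912054,  1.26142694])}
side {'K': array([[387.53986167,   0.        , 283.51920844],
       [  0.        , 387.53986167, 207.34618496],
       [  0.        ,   0.        ,   1.        ]]), 'R': array([[-0.99197711, -0.12620868, -0.0072652 ],
       [-0.08398545,  0.7008843 , -0.70831323],
       [ 0.09448734, -0.70202034, -0.70586088]]), 't': array([0.56935337, 0.15026453, 1.01125658])}
{'K': array([[290.4391808 ,   0.        , 277.62909014],
       [  0.        , 290.4391808 , 204.30309119],
       [  0.        ,   0.        ,   1.        ]]), 'T_tool_cam': array([[ 1.63556862e-04, -9.63175291e-01, -2.68874195e-01,
         6.88142343e-02],
       [ 9.99999987e-01,  1.59462507e-04,  3.70675702e-05,
        -2.59028689e-05],
       [ 7.17278563e-06, -2.68874197e-01,  9.63175304e-01,
        -1.18028808e-01],
       [ 0.00000000e+00,  0.00000000e+00,  0.00000000e+00,
         1.00000000e+00]])}
{'time': 0.1, 'qpos': array([ 1.19997722e+00,  2.87119428e-01,  1.57802686e+00,  7.98178737e-06,
        1.27857968e+00, -1.49973663e-01]), 'dq': array([ 0.0007757 , -0.00063754, -0.00546568, -0.00137922, -0.00245055,
       -0.0007351 ]), 'joint_efforts': array([ 1.58825900e-03, -4.07286108e+01, -2.93704516e+01, -1.19759743e-04,
        3.28502239e-03, -1.08577032e-05]), 'eef_pos': array([0.1476183 , 0.65811355, 0.25505922]), 'tcp_rot': array([ 1.10199544e-01,  9.93908911e-01, -1.02971205e-03, -2.78316453e-04]), 'contact_force': array([ 0.40115045,  0.08036817, -0.5107903 ]), 'wrist_torque': array([-0.01453518, -0.02950839, -0.00163341]), 'opening': 0.9962238613522267}
```

View pics/scene0.png

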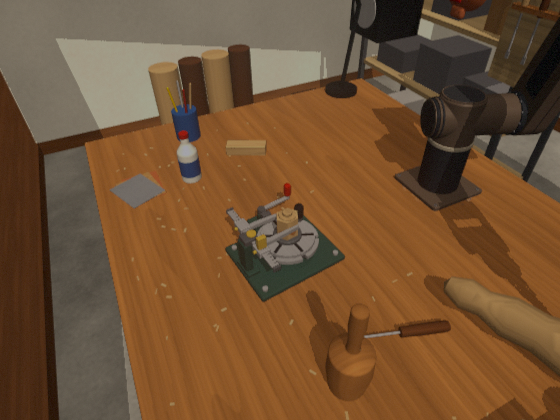

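View pics/side0.png

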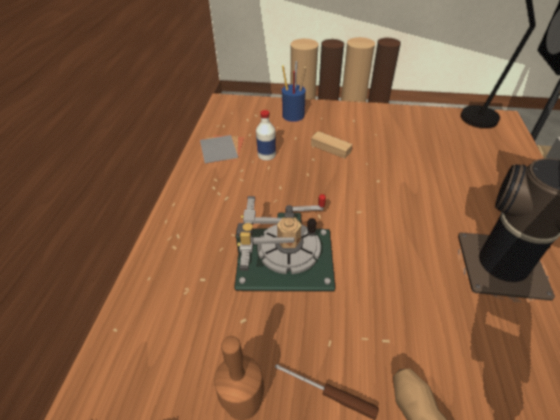

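The stand is at about (285,245) in scene and (287,250) in side, with the red lever, black knob and brass tab all visible. I'll enlarge both to get pixel positions.

```bash
python3 - <<'E'
import cv2,numpy as np
a=cv2.imread("pics/scene0.png")[175:300,215:350];b=cv2.imread("pics/side0.png")[185:300,225:345]
a=cv2.resize(a,None,fx=3.5,fy=4,interpolation=2)
a=cv2.imread("pics/scene0.png")[175:300,220:350];b=cv2.imread("pics/side0.png")[180:305,225:355]
cv2.imwrite("pics/crop0.png",np.hstack([cv2.resize(k,None,fx=3,fy=3,interpolation=2) for k in(a,b)]))
E
```

```text
(no output)
```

View pics/crop0.png

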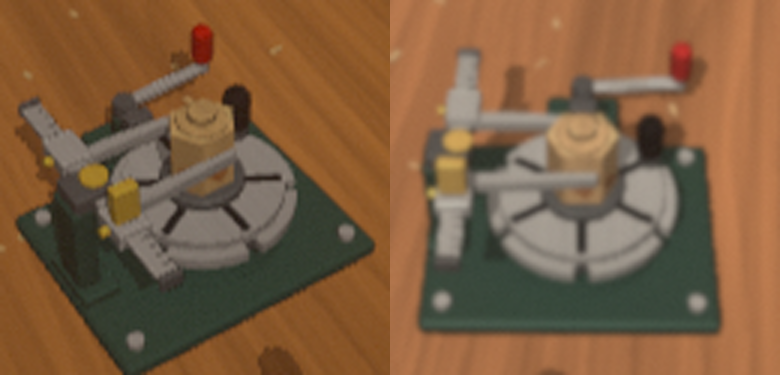

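```bash
cat > h.py <<'E'
import numpy as np
from plant import ctrl, viewer
from scipy.optimize import least_squares
def proj(n,X):
    i=viewer.camera_info(n);c=i["R"]@np.asarray(X)+i["t"];p=i["K"]@c;return p[:2]/p[2]
def S2W(s,X):
    c,d=np.cos(s[2]),np.sin(s[2]);return np.array([s[0]+c*X[0]-d*X[1],s[1]+d*X[0]+c*X[1],X[2]])
E
cat > fit.py <<'E'
from h import *
sc=lambda x,y:np.array([x/3+220,y/3+175]); sd=lambda x,y:np.array([(x-390)/3+225,y/3+180])
L=(-.09,-.1328,.0865);K=(-.0572,-.033,.099);T=lambda s:(.1,s[3],.143)
obs=[("scene",L,sc(202,45)),("side",L,sd(681,63)),("scene",K,sc(237,107)),("side",K,sd(651,137)),
("scene",T,sc(124,202)),("side",T,sd(451,176)),("side",(0,0,.151),sd(582,135)),("scene",(0,0,.151),sc(202,115))]
def f(s): return np.concatenate([proj(n,S2W(s,X(s) if callable(X) else X))-p for n,X,p in obs])
r=least_squares(f,[.55,.1,0,.04],loss="soft_l1")
print(r.x,np.degrees(r.x[2]));print(f(r.x).reshape(-1,2).round(2))
s=r.x
for n,X,p in [("side",(-.125,.1,.018),(718,326)),("side",(.125,.1,.018),(421,325)),("side",(-.125,-.1,.018),(704,150))]:
    print(X,proj(n,S2W(s,X))-sd(*p))
print([S2W(s,X).round(4) for X in(L,K,(.1,s[3],.149),(0,0,0))])
E
python3 fit.py
```

```text
[0.55356778 0.05377109 0.12568108 0.04562379] 7.200995702717908
[[ 0.62  0.24]
 [-0.79  1.23]
 [-0.12  0.11]
 [-0.79  0.6 ]
 [ 0.36 -0.77]
 [ 0.16  0.28]
 [-0.28 -3.11]
 [ 0.18 -2.36]]
(-0.125, 0.1, 0.018) [6.07626149 0.47665925]
(0.125, 0.1, 0.018) [2.25041446 1.15118769]
(-0.125, -0.1, 0.018) [ 3.36485777 -2.06241528]
[array([ 0.4809, -0.0893,  0.0865]), array([0.501 , 0.0139, 0.099 ]), array([0.6471, 0.1116, 0.149 ]), array([0.5536, 0.0538, 0.    ])]
```

Request:
{"name": "drive_tool", "arguments": {"deltas": [{"dz": 0.04},{"dz": 0.04},{"dz": 0.04},{"dz": 0.02},{"dx": 0.022,"dy": -0.038,"rz": 1.25},{"dx": 0.022,"dy": -0.038,"rz": 1.25},{"dx": 0.022,"dy": -0.038,"rz": 1.25},{"dx": 0.022,"dy": -0.038,"rz": 1.25},{"dx": 0.022,"dy": -0.038,"rz": 1.25},{"dx": 0.022,"dy": -0.038,"rz": 1.25},{"dx": 0.022,"dy": -0.038,"rz": 1.25},{"dx": 0.022,"dy": -0.038,"rz": 1.25},{"dx": 0.022,"dy": -0.038,"rz": 1.25},{"dx": 0.022,"dy": -0.038,"rz": 1.25},{"dx": 0.022,"dy": -0.038,"rz": 1.25},{"dx": 0.022,"dy": -0.038,"rz": 1.25},{"dx": 0.022,"dy": -0.038,"rz": 1.25},{"dx": 0.022,"dy": -0.038,"rz": 1.25},{"dx": 0.022,"dy": -0.038,"rz": 1.25},{"dx": 0.022,"dy": -0.038,"rz": 1.25}]}}

```text
schema error: expected keys dx, dy, dz, rx, ry, rz, jaw
```

Request:
{"name": "drive_tool", "arguments": {"deltas": [{"jaw": 0.045},{}]}}

```text
schema error: expected keys dx, dy, dz, rx, ry, rz, jaw
```

```bash
python3 - <<'E'
from h import *
import cv2,pickle
s=ctrl.get_state();im=viewer.read_camera("wrist");pickle.dump(s,open("w1.pkl","wb"))
print(s["eef_pos"],s["tcp_rot"],s["qpos"],s["opening"])
cv2.imwrite("pics/w1.png",im[:,:,::-1])
E
```

```text
[0.1476183  0.65811355 0.25505922] [ 1.10199544e-01  9.93908911e-01 -1.02971205e-03 -2.78316453e-04] [ 1.19997722e+00  2.87119428e-01  1.57802686e+00  7.98178737e-06
  1.27857968e+00 -1.49973663e-01] 0.9962238613522267
```

View pics/w1.png

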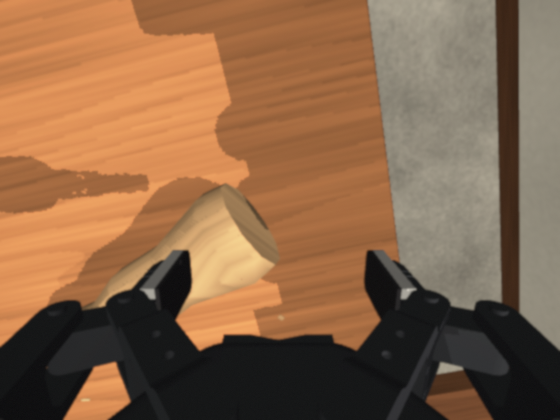

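All seven keys are required in each row, so the arm didn't move. That picture shows only the bench and a log, with nothing to measure.

Request:
{"name": "drive_tool", "arguments": {"deltas": [{"dx": 0,"dy": 0,"dz": 0.05,"rx": 0,"ry": 0,"rz": 0,"jaw": 0.045},{"dx": 0,"dy": 0,"dz": 0.05,"rx": 0,"ry": 0,"rz": 0,"jaw": 0.045},{"dx": 0,"dy": 0,"dz": 0.04,"rx": 0,"ry": 0,"rz": 0,"jaw": 0.045},{"dx": 0.03,"dy": -0.05,"dz": 0,"rx": 0,"ry": 0,"rz": 1.7,"jaw": 0.045},{"dx": 0.03,"dy": -0.05,"dz": 0,"rx": 0,"ry": 0,"rz": 1.7,"jaw": 0.045},{"dx": 0.03,"dy": -0.05,"dz": 0,"rx": 0,"ry": 0,"rz": 1.7,"jaw": 0.045},{"dx": 0.03,"dy": -0.05,"dz": 0,"rx": 0,"ry": 0,"rz": 1.7,"jaw": 0.045},{"dx": 0.03,"dy": -0.05,"dz": 0,"rx": 0,"ry": 0,"rz": 1.7,"jaw": 0.045},{"dx": 0.03,"dy": -0.05,"dz": 0,"rx": 0,"ry": 0,"rz": 1.7,"jaw": 0.045},{"dx": 0.03,"dy": -0.05,"dz": 0,"rx": 0,"ry": 0,"rz": 1.7,"jaw": 0.045},{"dx": 0.03,"dy": -0.05,"dz": 0,"rx": 0,"ry": 0,"rz": 1.7,"jaw": 0.045},{"dx": 0.03,"dy": -0.05,"dz": 0,"rx": 0,"ry": 0,"rz": 1.7,"jaw": 0.045},{"dx": 0.03,"dy": -0.05,"dz": 0,"rx": 0,"ry": 0,"rz": 1.7,"jaw": 0.045},{"dx": 0.03,"dy": -0.05,"dz": 0,"rx": 0,"ry": 0,"rz": 1.7,"jaw": 0.045},{"dx": 0.03,"dy": -0.05,"dz": 0,"rx": 0,"ry": 0,"rz": 1.2,"jaw": 0.045},{"dx": 0,"dy": 0,"dz": 0,"rx": 0,"ry": 0,"rz": 0,"jaw": 0.045},{"dx": 0,"dy": 0,"dz": 0,"rx": 0,"ry": 0,"rz": 0,"jaw": 0.045}]}}

```text
time: 2.28
eef_pos: [0.5075, 0.0587, 0.3959]
tcp_rot: [-0.063, 0.998, 0.0, -0.001]
contact_force: [-0.4, 1.0, 1.2]
opening: 0.526
```

```bash
python3 - <<'E'
from h import *
import cv2,pickle
s=ctrl.get_state();im=viewer.read_camera("wrist");pickle.dump(s,open("w1.pkl","wb"))
print(s["eef_pos"],s["tcp_rot"],s["qpos"],s["opening"])
cv2.imwrite("pics/w2.png",im[:,:,::-1])
E
```

```text
[0.50752917 0.05873105 0.39591549] [-6.28873146e-02  9.98020449e-01  3.19309662e-04 -5.15982267e-04] [-8.38034417e-02 -1.56108896e-01  1.79182605e+00  4.81857538e-04
  1.50698975e+00 -1.78048846e+00] 0.5262717475217419
```

View pics/w2.png

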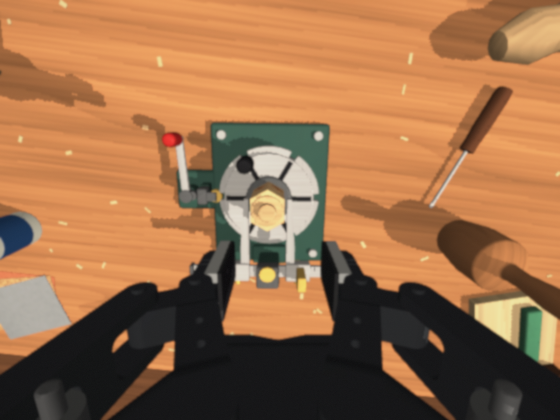

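The wrist view shows the stand square to the tool. Red handle top is at (172,140), knob top (244,164), tab (302,281), stem (267,210), and front base corners (212,123) and (329,125). Next I'll refit with these.

```bash
cat > fit2.py <<'E'
from h import *
import pickle
from scipy.spatial.transform import Rotation as Ro
def wp(X,st):
    i=viewer.camera_info("wrist");T=np.eye(4);T[:3,:3]=Ro.from_quat(st["tcp_rot"]).as_matrix();T[:3,3]=st["eef_pos"]
    c=np.linalg.inv(T@i["T_tool_cam"])@np.r_[X,1];p=i["K"]@c[:3];return p[:2]/p[2]
if __name__=="__main__":
    st=pickle.load(open("w1.pkl","rb"))
    sc=lambda x,y:np.array([x/3+220,y/3+175]); sd=lambda x,y:np.array([(x-390)/3+225,y/3+180])
    L=(-.09,-.1328,.0865);K=(-.0572,-.033,.099);T=lambda s:(.1,s[3],.143)
    obs=[("scene",L,sc(202,45)),("side",L,sd(681,63)),("scene",K,sc(237,107)),("side",K,sd(651,137)),
    ("scene",T,sc(124,202)),("side",T,sd(451,176)),
    ("wrist",(-.09,-.1328,.106),(172,139.5)),("wrist",(-.0572,-.033,.12),(244.5,164)),("wrist",lambda s:(.1,s[3],.155),(302,281)),
    ("wrist",lambda s:(s[4],-.1,.018),(212,123)),("wrist",lambda s:(s[4],.1,.018),(329,125))]
    def f(s): return np.concatenate([(wp(S2W(s,X(s) if callable(X) else X),st) if n=="wrist" else proj(n,S2W(s,X(s) if callable(X) else X)))-p for n,X,p in obs])
    r=least_squares(f,[.55,.1,0,.04,-.12],loss="soft_l1")
    s=r.x;print(s.round(4),np.degrees(s[2]));print(f(s).reshape(-1,2).round(2))
    print("stem wrist",wp(S2W(s,(0,0,.151)),st),"screw if z=.14",wp(S2W(s,(.1,0,.14)),st))
    np.save("s.npy",s)
    print("lever,knob,tab,axis",[S2W(s,X).round(4) for X in(L,K,(.1,s[3],.149),(0,0,0))])
    i=viewer.camera_info("scene")
    for n,p in dict(glue=(190,180),offcut=(246,153)).items():
        d=i["R"].T@np.linalg.inv(i["K"])@[*p,1];o=-i["R"].T@i["t"];print(n,(o-d*o[2]/d[2]).round(3))
E
python3 fit2.py
```

```text
[ 0.5522  0.0517  0.1168  0.0478 -0.1113] 6.692511532050527
[[ 1.22 -0.31]
 [ 0.19  0.95]
 [ 0.17 -0.46]
 [-0.07  0.18]
 [ 0.67 -1.13]
 [ 0.68  0.08]
 [ 0.   -0.15]
 [-0.38  1.31]
 [ 0.09  1.61]
 [-2.46  0.48]
 [ 2.04 -0.36]]
stem wrist [267.68860266 212.54228141] screw if z=.14 [267.93468532 276.82916136]
lever,knob,tab,axis [array([ 0.4783, -0.0907,  0.0865]), array([0.4993, 0.0122, 0.099 ]), array([0.646 , 0.1108, 0.149 ]), array([0.5522, 0.0517, 0.    ])]
glue [ 0.694 -0.381  0.   ]
offcut [ 0.47  -0.445  0.   ]
```

Request:
{"name": "drive_tool", "arguments": {"deltas": [{"dx": 0.035,"dy": 0.013,"dz": -0.02,"rx": 0,"ry": 0,"rz": -0.5,"jaw": 0.034},{"dx": 0.035,"dy": 0.013,"dz": -0.02,"rx": 0,"ry": 0,"rz": 0,"jaw": 0.034},{"dx": 0.035,"dy": 0.013,"dz": -0.02,"rx": 0,"ry": 0,"rz": 0,"jaw": 0.034},{"dx": 0.0335,"dy": 0.013,"dz": -0.02,"rx": 0,"ry": 0,"rz": 0,"jaw": 0.034},{"dx": 0,"dy": 0,"dz": -0.04,"rx": 0,"ry": 0,"rz": 0,"jaw": 0.034},{"dx": 0,"dy": 0,"dz": -0.04,"rx": 0,"ry": 0,"rz": 0,"jaw": 0.034},{"dx": 0,"dy": 0,"dz": -0.03,"rx": 0,"ry": 0,"rz": 0,"jaw": 0.034},{"dx": 0,"dy": 0,"dz": 0,"rx": 0,"ry": 0,"rz": 0,"jaw": 0.034},{"dx": 0,"dy": 0,"dz": 0,"rx": 0,"ry": 0,"rz": 0,"jaw": 0.034}]}}

```text
time: 3.45
eef_pos: [0.6468, 0.1117, 0.2083]
tcp_rot: [-0.06, 0.998, -0.0, 0.001]
contact_force: [0.0, -0.0, 0.7]
opening: 0.399
```

```bash
python3 - <<'E'
from h import *
import cv2
im=viewer.read_camera("wrist");b=viewer.read_camera("side")[150:290,200:340]
cv2.imwrite("pics/w3.png",np.hstack([im[150:420,100:460],cv2.resize(b,(270,270))])[:,:,::-1])
E
```

```text
(no output)
```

View pics/w3.png

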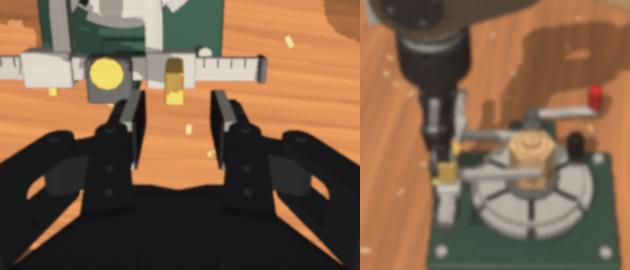

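The tab, at column 174, sits midway between the fingers (135 and 222). I'll descend and grip it.

Request:
{"name": "drive_tool", "arguments": {"deltas": [{"dx": 0,"dy": 0,"dz": -0.025,"rx": 0,"ry": 0,"rz": 0,"jaw": 0.034},{"dx": 0,"dy": 0,"dz": -0.025,"rx": 0,"ry": 0,"rz": 0,"jaw": 0.034},{"dx": 0,"dy": 0,"dz": 0,"rx": 0,"ry": 0,"rz": 0,"jaw": 0.034},{"dx": 0,"dy": 0,"dz": 0,"rx": 0,"ry": 0,"rz": 0,"jaw": 0.0},{"dx": 0,"dy": 0,"dz": 0,"rx": 0,"ry": 0,"rz": 0,"jaw": 0.0},{"dx": 0,"dy": 0,"dz": 0,"rx": 0,"ry": 0,"rz": 0,"jaw": 0.0},{"dx": 0,"dy": 0,"dz": 0,"rx": 0,"ry": 0,"rz": 0,"jaw": 0.0}], "squeeze": 25}}

```text
time: 4.42
eef_pos: [0.6475, 0.1105, 0.1587]
tcp_rot: [-0.059, 0.998, -0.0, 0.002]
contact_force: [-1.2, -1.5, 6.5]
opening: 0.136
```

Request:
{"name": "drive_tool", "arguments": {"deltas": [{"dx": -0.0004,"dy": 0.003,"dz": 0,"rx": 0,"ry": 0,"rz": 0,"jaw": 0.0},{"dx": -0.0004,"dy": 0.003,"dz": 0,"rx": 0,"ry": 0,"rz": 0,"jaw": 0.0},{"dx": -0.0004,"dy": 0.003,"dz": 0,"rx": 0,"ry": 0,"rz": 0,"jaw": 0.0},{"dx": -0.0003,"dy": 0.003,"dz": 0,"rx": 0,"ry": 0,"rz": 0,"jaw": 0.0},{"dx": -0.0003,"dy": 0.003,"dz": 0,"rx": 0,"ry": 0,"rz": 0,"jaw": 0.0},{"dx": 0,"dy": 0,"dz": 0,"rx": 0,"ry": 0,"rz": 0,"jaw": 0.0},{"dx": 0,"dy": 0,"dz": 0,"rx": 0,"ry": 0,"rz": 0,"jaw": 0.0}]}}

```text
time: 5.3
eef_pos: [0.6458, 0.1254, 0.1587]
tcp_rot: [-0.059, 0.998, -0.0, 0.002]
contact_force: [-0.9, -1.6, 4.6]
opening: 0.135
```

Request:
{"name": "drive_tool", "arguments": {"deltas": [{"dx": 0,"dy": 0,"dz": 0,"rx": 0,"ry": 0,"rz": 0,"jaw": 0.034},{"dx": 0,"dy": 0,"dz": 0,"rx": 0,"ry": 0,"rz": 0,"jaw": 0.034},{"dx": 0,"dy": 0,"dz": 0.02,"rx": 0,"ry": 0,"rz": 0,"jaw": 0.034},{"dx": 0,"dy": 0,"dz": 0.04,"rx": 0,"ry": 0,"rz": 0,"jaw": 0.034},{"dx": 0,"dy": 0,"dz": 0.04,"rx": 0,"ry": 0,"rz": 0,"jaw": 0.05},{"dx": -0.028,"dy": -0.036,"dz": 0,"rx": 0,"ry": 0,"rz": 4,"jaw": 0.05},{"dx": -0.028,"dy": -0.036,"dz": 0,"rx": 0,"ry": 0,"rz": 4,"jaw": 0.05},{"dx": -0.028,"dy": -0.036,"dz": 0,"rx": 0,"ry": 0,"rz": 4,"jaw": 0.05},{"dx": -0.028,"dy": -0.036,"dz": 0,"rx": 0,"ry": 0,"rz": 4,"jaw": 0.05},{"dx": -0.028,"dy": -0.036,"dz": 0,"rx": 0,"ry": 0,"rz": 4,"jaw": 0.05},{"dx": -0.0275,"dy": -0.036,"dz": 0,"rx": 0,"ry": 0,"rz": 5,"jaw": 0.05},{"dx": 0,"dy": 0,"dz": -0.04,"rx": 0,"ry": 0,"rz": 0,"jaw": 0.05},{"dx": 0,"dy": 0,"dz": -0.04,"rx": 0,"ry": 0,"rz": 0,"jaw": 0.05},{"dx": 0,"dy": 0,"dz": 0,"rx": 0,"ry": 0,"rz": 0,"jaw": 0.05},{"dx": 0,"dy": 0,"dz": 0,"rx": 0,"ry": 0,"rz": 0,"jaw": 0.05}]}}

```text
time: 7.18
eef_pos: [0.4781, -0.0907, 0.1784]
tcp_rot: [-0.274, 0.962, -0.001, 0.001]
contact_force: [-0.1, -1.2, -0.4]
opening: 0.584
```

```bash
python3 - <<'E'
from h import *
import cv2
print(ctrl.get_state()["qpos"])
im=viewer.read_camera("wrist");b=viewer.read_camera("side")[170:310,215:355]
cv2.imwrite("pics/w4.png",np.hstack([im[150:420,100:460],cv2.resize(b,(270,270))])[:,:,::-1])
E
```

```text
[-3.96322668e-01 -5.52507822e-02  2.10051129e+00  5.70120619e-05
  1.09339844e+00 -2.52160320e+00]
```

View pics/w4.png

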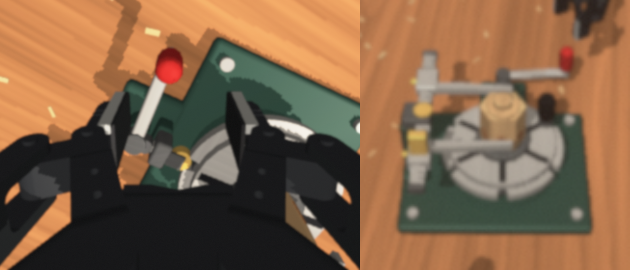

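The caliper is now open, and the lever handle (168,65 in the crop) lies between the fingers (about 128 to 232). Going down to grip it.

Request:
{"name": "drive_tool", "arguments": {"deltas": [{"dx": 0,"dy": 0,"dz": -0.03,"rx": 0,"ry": 0,"rz": 0,"jaw": 0.05},{"dx": 0,"dy": 0,"dz": -0.03,"rx": 0,"ry": 0,"rz": 0,"jaw": 0.05},{"dx": 0,"dy": 0,"dz": -0.017,"rx": 0,"ry": 0,"rz": 0,"jaw": 0.05},{"dx": 0,"dy": 0,"dz": 0,"rx": 0,"ry": 0,"rz": 0,"jaw": 0.0},{"dx": 0,"dy": 0,"dz": 0,"rx": 0,"ry": 0,"rz": 0,"jaw": 0.0},{"dx": 0,"dy": 0,"dz": 0,"rx": 0,"ry": 0,"rz": 0,"jaw": 0.0},{"dx": 0,"dy": 0,"dz": 0,"rx": 0,"ry": 0,"rz": 0,"jaw": 0.0}], "squeeze": 20}}

```text
time: 8.15
eef_pos: [0.4789, -0.0921, 0.1007]
tcp_rot: [-0.274, 0.962, -0.003, 0.002]
contact_force: [4.4, -5.7, -6.5]
opening: 0.237
```

```bash
python3 - <<'E'
from h import *
s=np.load("s.npy");p0=None
for a in np.linspace(0,1.18,11):
    p=S2W(s,(-.09*np.cos(a),-.1328-.09*np.sin(a),.1))
    print(round(a,2),p.round(4),None if p0 is None else (p-p0).round(4));p0=p
for a in np.radians(np.linspace(-30,30,13)):
    p=S2W(s,(-.066*np.cos(a),.066*np.sin(a),.1));print("knob",p.round(4),(p-p0).round(4));p0=p
E
```

```text
0.0 [ 0.4783 -0.0907  0.1   ] None
0.12 [ 0.4802 -0.1012  0.1   ] [ 0.0019 -0.0105  0.    ]
0.24 [ 0.4833 -0.1113  0.1   ] [ 0.0031 -0.0102  0.    ]
0.35 [ 0.4875 -0.121   0.1   ] [ 0.0042 -0.0097  0.    ]
0.47 [ 0.4929 -0.1302  0.1   ] [ 0.0054 -0.0092  0.    ]
0.59 [ 0.4993 -0.1387  0.1   ] [ 0.0064 -0.0085  0.    ]
0.71 [ 0.5066 -0.1463  0.1   ] [ 0.0074 -0.0077  0.    ]
0.83 [ 0.5148 -0.1531  0.1   ] [ 0.0082 -0.0067  0.    ]
0.94 [ 0.5238 -0.1588  0.1   ] [ 0.0089 -0.0057  0.    ]
1.06 [ 0.5333 -0.1634  0.1   ] [ 0.0096 -0.0046  0.    ]
1.18 [ 0.5434 -0.1669  0.1   ] [ 0.01   -0.0035  0.    ]
knob [0.4993 0.0122 0.1   ] [-0.044   0.1791  0.    ]
knob [0.4961 0.017  0.1   ] [-0.0032  0.0048  0.    ]
knob [0.4933 0.022  0.1   ] [-0.0028  0.005   0.    ]
knob [0.4909 0.0273 0.1   ] [-0.0024  0.0053  0.    ]
knob [0.489  0.0327 0.1   ] [-0.0019  0.0054  0.    ]
knob [0.4876 0.0383 0.1   ] [-0.0014  0.0056  0.    ]
knob [0.4867 0.044  0.1   ] [-0.0009  0.0057  0.    ]
knob [0.4863 0.0497 0.1   ] [-0.0004  0.0057  0.    ]
knob [0.4863 0.0555 0.1   ] [0.0001 0.0058 0.    ]
knob [0.4869 0.0612 0.1   ] [0.0006 0.0057 0.    ]
knob [0.488  0.0669 0.1   ] [0.0011 0.0057 0.    ]
knob [0.4896 0.0724 0.1   ] [0.0016 0.0055 0.    ]
knob [0.4916 0.0778 0.1   ] [0.002  0.0054 0.    ]
```

Request:
{"name": "drive_tool", "arguments": {"deltas": [{"dx": 0.002,"dy": -0.0105,"dz": 0,"rx": 0,"ry": 0,"rz": 0,"jaw": 0.0},{"dx": 0.003,"dy": -0.01,"dz": 0,"rx": 0,"ry": 0,"rz": 0,"jaw": 0.0},{"dx": 0.004,"dy": -0.01,"dz": 0,"rx": 0,"ry": 0,"rz": 0,"jaw": 0.0},{"dx": 0.0055,"dy": -0.009,"dz": 0,"rx": 0,"ry": 0,"rz": 0,"jaw": 0.0},{"dx": 0.0065,"dy": -0.0085,"dz": 0,"rx": 0,"ry": 0,"rz": 0,"jaw": 0.0},{"dx": 0.0075,"dy": -0.0075,"dz": 0,"rx": 0,"ry": 0,"rz": 0,"jaw": 0.0},{"dx": 0.008,"dy": -0.0065,"dz": 0,"rx": 0,"ry": 0,"rz": 0,"jaw": 0.0},{"dx": 0.009,"dy": -0.006,"dz": 0,"rx": 0,"ry": 0,"rz": 0,"jaw": 0.0},{"dx": 0.0095,"dy": -0.0045,"dz": 0,"rx": 0,"ry": 0,"rz": 0,"jaw": 0.0},{"dx": 0.005,"dy": -0.002,"dz": 0,"rx": 0,"ry": 0,"rz": 0,"jaw": 0.0},{"dx": 0,"dy": 0,"dz": 0,"rx": 0,"ry": 0,"rz": 0,"jaw": 0.0},{"dx": 0,"dy": 0,"dz": 0,"rx": 0,"ry": 0,"rz": 0,"jaw": 0.0}]}}

```text
time: 9.65
eef_pos: [0.5377, -0.1654, 0.0998]
tcp_rot: [-0.274, 0.962, -0.001, 0.001]
contact_force: [-1.7, -1.2, 5.0]
opening: 0.229
```

Request:
{"name": "drive_tool", "arguments": {"deltas": [{"dx": 0,"dy": 0,"dz": 0,"rx": 0,"ry": 0,"rz": 0,"jaw": 0.05},{"dx": 0,"dy": 0,"dz": 0,"rx": 0,"ry": 0,"rz": 0,"jaw": 0.05},{"dx": 0,"dy": 0,"dz": 0.04,"rx": 0,"ry": 0,"rz": 0,"jaw": 0.05},{"dx": 0,"dy": 0,"dz": 0.06,"rx": 0,"ry": 0,"rz": 0,"jaw": 0.05},{"dx": -0.0096,"dy": 0.0444,"dz": 0,"rx": 0,"ry": 0,"rz": -6,"jaw": 0.05},{"dx": -0.0096,"dy": 0.0444,"dz": 0,"rx": 0,"ry": 0,"rz": -6,"jaw": 0.05},{"dx": -0.0096,"dy": 0.0444,"dz": 0,"rx": 0,"ry": 0,"rz": -6,"jaw": 0.05},{"dx": -0.0096,"dy": 0.0444,"dz": 0,"rx": 0,"ry": 0,"rz": -7,"jaw": 0.05},{"dx": 0,"dy": 0,"dz": 0,"rx": 0,"ry": 0,"rz": 0,"jaw": 0.05},{"dx": 0,"dy": 0,"dz": 0,"rx": 0,"ry": 0,"rz": 0,"jaw": 0.05}]}}

```text
time: 10.9
eef_pos: [0.4988, 0.0125, 0.1993]
tcp_rot: [-0.059, 0.998, -0.0, 0.0]
contact_force: [0.1, 0.2, 0.4]
opening: 0.586
```

```bash
python3 - <<'E'
from h import *
import cv2
from fit2 import wp
st=ctrl.get_state();s=np.load("s.npy")
a=1.12;print(wp(S2W(s,(-.0572,-.033,.12)),st), wp(S2W(s,(-.09*np.cos(a),-.1328-.09*np.sin(a),.1)),st))
im=viewer.read_camera("wrist");b=viewer.read_camera("side")[170:310,215:355]
cv2.imwrite("pics/w5.png",np.hstack([im,cv2.resize(b,(240,420))])[:,:,::-1])
E
```

```text
[276.9410575  223.18927191] [ 51.38499433 235.60415115]
```

View pics/w5.png

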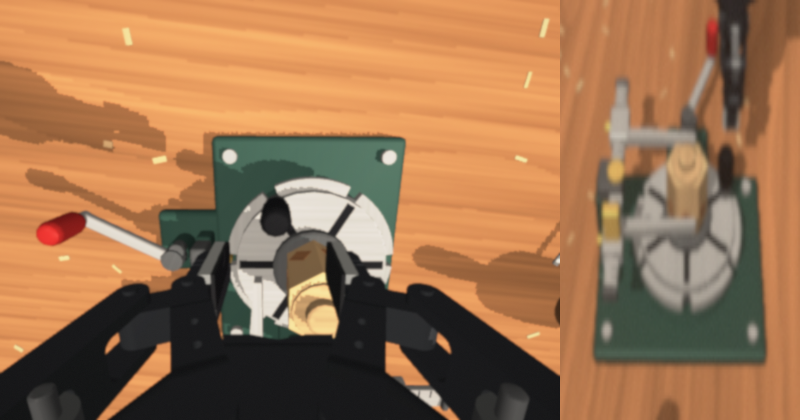

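The lever is out at (60,228) and the knob top is at about (277,222), matching the prediction (277,223). Descending to grip the knob.

Request:
{"name": "drive_tool", "arguments": {"deltas": [{"dx": 0,"dy": 0,"dz": -0.03,"rx": 0,"ry": 0,"rz": 0,"jaw": 0.05},{"dx": 0,"dy": 0,"dz": -0.03,"rx": 0,"ry": 0,"rz": 0,"jaw": 0.05},{"dx": 0,"dy": 0,"dz": -0.027,"rx": 0,"ry": 0,"rz": 0,"jaw": 0.05},{"dx": 0,"dy": 0,"dz": 0,"rx": 0,"ry": 0,"rz": 0,"jaw": 0.0},{"dx": 0,"dy": 0,"dz": 0,"rx": 0,"ry": 0,"rz": 0,"jaw": 0.0},{"dx": 0,"dy": 0,"dz": 0,"rx": 0,"ry": 0,"rz": 0,"jaw": 0.0},{"dx": 0,"dy": 0,"dz": 0,"rx": 0,"ry": 0,"rz": 0,"jaw": 0.0}], "squeeze": 25}}

```text
time: 11.88
eef_pos: [0.4985, 0.0113, 0.1121]
tcp_rot: [-0.059, 0.998, -0.001, 0.0]
contact_force: [1.2, -6.4, -8.8]
opening: 0.268
```

Request:
{"name": "drive_tool", "arguments": {"deltas": [{"dx": -0.0032,"dy": 0.0048,"dz": 0,"rx": 0,"ry": 0,"rz": 0,"jaw": 0.0},{"dx": -0.0028,"dy": 0.005,"dz": 0,"rx": 0,"ry": 0,"rz": 0,"jaw": 0.0},{"dx": -0.0024,"dy": 0.0053,"dz": 0,"rx": 0,"ry": 0,"rz": 0,"jaw": 0.0},{"dx": -0.0019,"dy": 0.0054,"dz": 0,"rx": 0,"ry": 0,"rz": 0,"jaw": 0.0},{"dx": -0.0014,"dy": 0.0056,"dz": 0,"rx": 0,"ry": 0,"rz": 0,"jaw": 0.0},{"dx": -0.0009,"dy": 0.0057,"dz": 0,"rx": 0,"ry": 0,"rz": 0,"jaw": 0.0},{"dx": -0.0004,"dy": 0.0057,"dz": 0,"rx": 0,"ry": 0,"rz": 0,"jaw": 0.0},{"dx": 0.0001,"dy": 0.0058,"dz": 0,"rx": 0,"ry": 0,"rz": 0,"jaw": 0.0},{"dx": 0.0006,"dy": 0.0057,"dz": 0,"rx": 0,"ry": 0,"rz": 0,"jaw": 0.0},{"dx": 0.0011,"dy": 0.0057,"dz": 0,"rx": 0,"ry": 0,"rz": 0,"jaw": 0.0},{"dx": 0.0016,"dy": 0.0055,"dz": 0,"rx": 0,"ry": 0,"rz": 0,"jaw": 0.0},{"dx": 0.002,"dy": 0.0054,"dz": 0,"rx": 0,"ry": 0,"rz": 0,"jaw": 0.0},{"dx": 0,"dy": 0,"dz": 0,"rx": 0,"ry": 0,"rz": 0,"jaw": 0.0},{"dx": 0,"dy": 0,"dz": 0,"rx": 0,"ry": 0,"rz": 0,"jaw": 0.0}]}}

```text
time: 13.62
eef_pos: [0.4915, 0.0772, 0.1121]
tcp_rot: [-0.059, 0.998, -0.002, 0.0]
contact_force: [4.4, -7.9, -13.3]
opening: 0.27
```

Request:
{"name": "drive_tool", "arguments": {"deltas": [{"dx": 0,"dy": 0,"dz": 0,"rx": 0,"ry": 0,"rz": 0,"jaw": 0.05},{"dx": 0,"dy": 0,"dz": 0,"rx": 0,"ry": 0,"rz": 0,"jaw": 0.05},{"dx": 0,"dy": 0,"dz": 0.04,"rx": 0,"ry": 0,"rz": 0,"jaw": 0.05},{"dx": 0,"dy": 0,"dz": 0.05,"rx": 0,"ry": 0,"rz": 0,"jaw": 0.05},{"dx": 0,"dy": 0,"dz": 0,"rx": 0,"ry": 0,"rz": 0,"jaw": 0.05},{"dx": 0,"dy": 0,"dz": 0,"rx": 0,"ry": 0,"rz": 0,"jaw": 0.05}]}}

```text
time: 14.38
eef_pos: [0.4912, 0.0787, 0.2032]
tcp_rot: [-0.059, 0.998, 0.0, 0.001]
contact_force: [0.5, -0.2, -0.5]
opening: 0.584
```

```bash
python3 - <<'E'
from h import *
import cv2
from fit2 import wp
st=ctrl.get_state();s=np.load("s.npy");print(st["eef_pos"])
for d in (-.05,0,.05):
    a=np.pi/6+d; print(wp(S2W(s,(-.066*np.cos(a),.066*np.sin(a),.12)),st))
im=viewer.read_camera("wrist");b=viewer.read_camera("side")[170:310,215:355]
cv2.imwrite("pics/w6.png",np.hstack([im,cv2.resize(b,(240,420))])[:,:,::-1])
E
```

```text
[0.49116128 0.07868564 0.20317563]
[272.00301149 219.1610536 ]
[275.97480708 221.21479917]
[279.81737998 223.44442099]
```

View pics/w6.png

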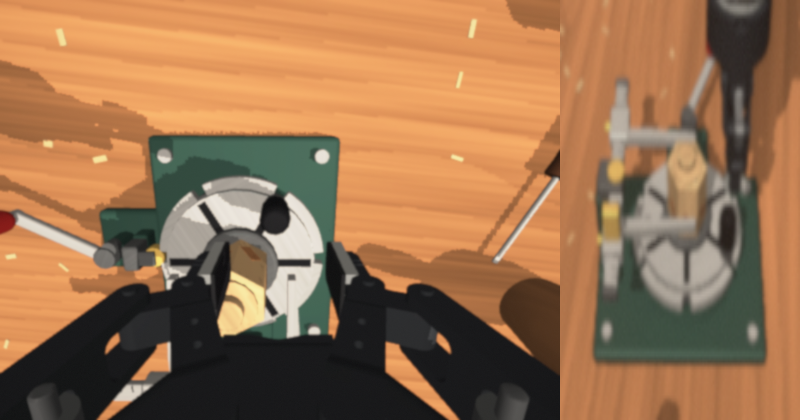

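The knob is at (275,220), as predicted for the next station (276,221), and the lever is still out. Now back to the lever.

Request:
{"name": "drive_tool", "arguments": {"deltas": [{"dx": 0.0093,"dy": -0.0488,"dz": 0,"rx": 0,"ry": 0,"rz": 5,"jaw": 0.05},{"dx": 0.0093,"dy": -0.0488,"dz": 0,"rx": 0,"ry": 0,"rz": 5,"jaw": 0.05},{"dx": 0.0093,"dy": -0.0488,"dz": 0,"rx": 0,"ry": 0,"rz": 5,"jaw": 0.05},{"dx": 0.0093,"dy": -0.0488,"dz": 0,"rx": 0,"ry": 0,"rz": 5,"jaw": 0.05},{"dx": 0.0093,"dy": -0.0488,"dz": 0,"rx": 0,"ry": 0,"rz": 5,"jaw": 0.05},{"dx": 0,"dy": 0,"dz": 0,"rx": 0,"ry": 0,"rz": 0,"jaw": 0.05},{"dx": 0,"dy": 0,"dz": -0.035,"rx": 0,"ry": 0,"rz": 0,"jaw": 0.05},{"dx": 0,"dy": 0,"dz": -0.035,"rx": 0,"ry": 0,"rz": 0,"jaw": 0.05},{"dx": 0,"dy": 0,"dz": -0.033,"rx": 0,"ry": 0,"rz": 0,"jaw": 0.05},{"dx": 0,"dy": 0,"dz": 0,"rx": 0,"ry": 0,"rz": 0,"jaw": 0.0},{"dx": 0,"dy": 0,"dz": 0,"rx": 0,"ry": 0,"rz": 0,"jaw": 0.0},{"dx": 0,"dy": 0,"dz": 0,"rx": 0,"ry": 0,"rz": 0,"jaw": 0.0},{"dx": 0,"dy": 0,"dz": 0,"rx": 0,"ry": 0,"rz": 0,"jaw": 0.0}], "squeeze": 20}}

```text
time: 16.1
eef_pos: [0.5371, -0.165, 0.0991]
tcp_rot: [-0.273, 0.962, 0.001, -0.0]
contact_force: [0.5, 1.5, -9.5]
opening: 0.233
```

Request:
{"name": "drive_tool", "arguments": {"deltas": [{"dx": -0.005,"dy": 0.002,"dz": 0,"rx": 0,"ry": 0,"rz": 0,"jaw": 0.0},{"dx": -0.0095,"dy": 0.0045,"dz": 0,"rx": 0,"ry": 0,"rz": 0,"jaw": 0.0},{"dx": -0.009,"dy": 0.006,"dz": 0,"rx": 0,"ry": 0,"rz": 0,"jaw": 0.0},{"dx": -0.008,"dy": 0.0065,"dz": 0,"rx": 0,"ry": 0,"rz": 0,"jaw": 0.0},{"dx": -0.0075,"dy": 0.0075,"dz": 0,"rx": 0,"ry": 0,"rz": 0,"jaw": 0.0},{"dx": -0.0065,"dy": 0.0085,"dz": 0,"rx": 0,"ry": 0,"rz": 0,"jaw": 0.0},{"dx": -0.0055,"dy": 0.009,"dz": 0,"rx": 0,"ry": 0,"rz": 0,"jaw": 0.0},{"dx": -0.004,"dy": 0.01,"dz": 0,"rx": 0,"ry": 0,"rz": 0,"jaw": 0.0},{"dx": -0.003,"dy": 0.01,"dz": 0,"rx": 0,"ry": 0,"rz": 0,"jaw": 0.0},{"dx": -0.0015,"dy": 0.0105,"dz": 0,"rx": 0,"ry": 0,"rz": 0,"jaw": 0.0},{"dx": 0,"dy": 0,"dz": 0,"rx": 0,"ry": 0,"rz": 0,"jaw": 0.0},{"dx": 0,"dy": 0,"dz": 0,"rx": 0,"ry": 0,"rz": 0,"jaw": 0.0}]}}

```text
time: 17.6
eef_pos: [0.4787, -0.0923, 0.1006]
tcp_rot: [-0.275, 0.962, -0.002, 0.0]
contact_force: [-0.7, -7.8, -3.8]
opening: 0.234
```

Request:
{"name": "drive_tool", "arguments": {"deltas": [{"dx": 0,"dy": 0,"dz": 0,"rx": 0,"ry": 0,"rz": 0,"jaw": 0.05},{"dx": 0,"dy": 0,"dz": 0,"rx": 0,"ry": 0,"rz": 0,"jaw": 0.05},{"dx": 0,"dy": 0,"dz": 0.05,"rx": 0,"ry": 0,"rz": 0,"jaw": 0.05},{"dx": 0,"dy": 0,"dz": 0.06,"rx": 0,"ry": 0,"rz": 0,"jaw": 0.034},{"dx": 0.028,"dy": 0.036,"dz": 0,"rx": 0,"ry": 0,"rz": -4,"jaw": 0.034},{"dx": 0.028,"dy": 0.036,"dz": 0,"rx": 0,"ry": 0,"rz": -4,"jaw": 0.034},{"dx": 0.028,"dy": 0.036,"dz": 0,"rx": 0,"ry": 0,"rz": -4,"jaw": 0.034},{"dx": 0.028,"dy": 0.036,"dz": 0,"rx": 0,"ry": 0,"rz": -4,"jaw": 0.034},{"dx": 0.028,"dy": 0.036,"dz": 0,"rx": 0,"ry": 0,"rz": -4,"jaw": 0.034},{"dx": 0.0275,"dy": 0.036,"dz": 0,"rx": 0,"ry": 0,"rz": -5,"jaw": 0.034},{"dx": 0,"dy": 0,"dz": 0,"rx": 0,"ry": 0,"rz": 0,"jaw": 0.034},{"dx": 0,"dy": 0,"dz": 0,"rx": 0,"ry": 0,"rz": 0,"jaw": 0.034}]}}

```text
time: 19.1
eef_pos: [0.645, 0.1251, 0.2092]
tcp_rot: [-0.06, 0.998, 0.0, -0.001]
contact_force: [0.3, -1.1, 0.2]
opening: 0.394
```

```bash
python3 - <<'E'
from h import *
import cv2
im=viewer.read_camera("wrist");b=viewer.read_camera("side")[170:310,215:355]
cv2.imwrite("pics/w7.png",np.hstack([im,cv2.resize(b,(240,240)) if 0 else cv2.resize(b,(240,420))])[:,:,::-1])
E
```

```text
(no output)
```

View pics/w7.png

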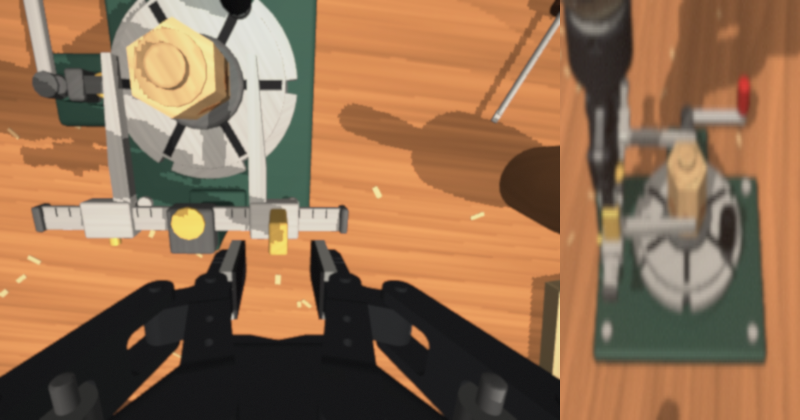

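The lever is home, the table is at its station (slot horizontal at row 85), and the jaws are clear. The tab (278,235) lies between the fingers. Gripping.

Request:
{"name": "drive_tool", "arguments": {"deltas": [{"dx": 0,"dy": 0,"dz": -0.025,"rx": 0,"ry": 0,"rz": 0,"jaw": 0.034},{"dx": 0,"dy": 0,"dz": -0.026,"rx": 0,"ry": 0,"rz": 0,"jaw": 0.034},{"dx": 0,"dy": 0,"dz": 0,"rx": 0,"ry": 0,"rz": 0,"jaw": 0.034},{"dx": 0,"dy": 0,"dz": 0,"rx": 0,"ry": 0,"rz": 0,"jaw": 0.0},{"dx": 0,"dy": 0,"dz": 0,"rx": 0,"ry": 0,"rz": 0,"jaw": 0.0},{"dx": 0,"dy": 0,"dz": 0,"rx": 0,"ry": 0,"rz": 0,"jaw": 0.0},{"dx": 0,"dy": 0,"dz": 0,"rx": 0,"ry": 0,"rz": 0,"jaw": 0.0}], "squeeze": 25}}

```text
time: 20.08
eef_pos: [0.6461, 0.1246, 0.16]
tcp_rot: [-0.059, 0.998, -0.0, 0.001]
contact_force: [-1.7, -1.8, 4.2]
opening: 0.136
```

Request:
{"name": "drive_tool", "arguments": {"deltas": [{"dx": 0.0002,"dy": -0.002,"dz": 0,"rx": 0,"ry": 0,"rz": 0,"jaw": 0.0},{"dx": 0.0002,"dy": -0.002,"dz": 0,"rx": 0,"ry": 0,"rz": 0,"jaw": 0.0},{"dx": 0.0002,"dy": -0.002,"dz": 0,"rx": 0,"ry": 0,"rz": 0,"jaw": 0.0},{"dx": 0.0002,"dy": -0.002,"dz": 0,"rx": 0,"ry": 0,"rz": 0,"jaw": 0.0},{"dx": 0.0001,"dy": -0.001,"dz": 0,"rx": 0,"ry": 0,"rz": 0,"jaw": 0.0},{"dx": 0,"dy": 0,"dz": 0,"rx": 0,"ry": 0,"rz": 0,"jaw": 0.0},{"dx": 0,"dy": 0,"dz": 0,"rx": 0,"ry": 0,"rz": 0,"jaw": 0.0}]}}

```text
time: 20.95
eef_pos: [0.647, 0.1167, 0.16]
tcp_rot: [-0.059, 0.998, 0.001, 0.001]
contact_force: [-1.3, 1.8, 5.4]
opening: 0.132
```

Request:
{"name": "drive_tool", "arguments": {"deltas": [{"dx": 0.0001,"dy": -0.001,"dz": 0,"rx": 0,"ry": 0,"rz": 0,"jaw": 0.0},{"dx": 0,"dy": 0,"dz": 0,"rx": 0,"ry": 0,"rz": 0,"jaw": 0.0}]}}

```text
time: 21.2
eef_pos: [0.6471, 0.1157, 0.16]
tcp_rot: [-0.059, 0.998, 0.001, 0.001]
contact_force: [-2.6, 1.9, 5.9]
opening: 0.134
```

Request:
{"name": "drive_tool", "arguments": {"deltas": [{"dx": 0.0001,"dy": -0.0008,"dz": 0,"rx": 0,"ry": 0,"rz": 0,"jaw": 0.0},{"dx": 0,"dy": 0,"dz": 0,"rx": 0,"ry": 0,"rz": 0,"jaw": 0.0}]}}

```text
time: 21.45
eef_pos: [0.6472, 0.115, 0.16]
tcp_rot: [-0.059, 0.998, 0.001, 0.001]
contact_force: [-2.1, 2.4, 4.7]
opening: 0.134
```

Request:
{"name": "drive_tool", "arguments": {"deltas": [{"dx": 0.0001,"dy": -0.0008,"dz": 0,"rx": 0,"ry": 0,"rz": 0,"jaw": 0.0},{"dx": 0,"dy": 0,"dz": 0,"rx": 0,"ry": 0,"rz": 0,"jaw": 0.0}]}}

```text
time: 21.7
eef_pos: [0.6473, 0.1142, 0.16]
tcp_rot: [-0.059, 0.998, 0.001, 0.001]
contact_force: [-1.5, 2.6, 5.1]
opening: 0.131
```

Request:
{"name": "drive_tool", "arguments": {"deltas": [{"dx": 0.0001,"dy": -0.0006,"dz": 0,"rx": 0,"ry": 0,"rz": 0,"jaw": 0.0},{"dx": 0,"dy": 0,"dz": 0,"rx": 0,"ry": 0,"rz": 0,"jaw": 0.0}]}}

```text
time: 21.95
eef_pos: [0.6474, 0.1137, 0.16]
tcp_rot: [-0.059, 0.998, 0.001, 0.001]
contact_force: [-2.8, 0.9, 5.1]
opening: 0.135
```

Request:
{"name": "drive_tool", "arguments": {"deltas": [{"dx": 0.0001,"dy": -0.0005,"dz": 0,"rx": 0,"ry": 0,"rz": 0,"jaw": 0.0},{"dx": 0,"dy": 0,"dz": 0,"rx": 0,"ry": 0,"rz": 0,"jaw": 0.0}]}}

```text
time: 22.2
eef_pos: [0.6474, 0.1131, 0.16]
tcp_rot: [-0.059, 0.998, 0.001, 0.001]
contact_force: [-2.4, 1.4, 5.1]
opening: 0.131
```

Request:
{"name": "drive_tool", "arguments": {"deltas": [{"dx": 0,"dy": -0.0005,"dz": 0,"rx": 0,"ry": 0,"rz": 0,"jaw": 0.0},{"dx": 0,"dy": 0,"dz": 0,"rx": 0,"ry": 0,"rz": 0,"jaw": 0.0}]}}

```text
time: 22.45
eef_pos: [0.6475, 0.1127, 0.16]
tcp_rot: [-0.059, 0.998, 0.001, 0.001]
contact_force: [-2.4, 1.5, 5.2]
opening: 0.129
```

Request:
{"name": "drive_tool", "arguments": {"deltas": [{"dx": 0.0001,"dy": -0.0005,"dz": 0,"rx": 0,"ry": 0,"rz": 0,"jaw": 0.0},{"dx": 0,"dy": 0,"dz": 0,"rx": 0,"ry": 0,"rz": 0,"jaw": 0.0}]}}

```text
time: 22.7
eef_pos: [0.6476, 0.1121, 0.16]
tcp_rot: [-0.059, 0.998, 0.001, 0.001]
contact_force: [-1.5, 2.2, 5.5]
opening: 0.137
```

Request:
{"name": "drive_tool", "arguments": {"deltas": [{"dx": 0,"dy": -0.0005,"dz": 0,"rx": 0,"ry": 0,"rz": 0,"jaw": 0.0},{"dx": 0,"dy": 0,"dz": 0,"rx": 0,"ry": 0,"rz": 0,"jaw": 0.0}]}}

```text
time: 22.95
eef_pos: [0.6476, 0.1116, 0.16]
tcp_rot: [-0.059, 0.998, 0.001, 0.001]
contact_force: [-2.1, 1.5, 5.8]
opening: 0.138
```

Request:
{"name": "drive_tool", "arguments": {"deltas": [{"dx": 0.0001,"dy": -0.0005,"dz": 0,"rx": 0,"ry": 0,"rz": 0,"jaw": 0.0},{"dx": 0,"dy": 0,"dz": 0,"rx": 0,"ry": 0,"rz": 0,"jaw": 0.0}]}}

```text
time: 23.2
eef_pos: [0.6476, 0.1111, 0.16]
tcp_rot: [-0.059, 0.998, 0.001, 0.001]
contact_force: [-1.3, 1.9, 5.9]
opening: 0.14
```

Request:
{"name": "drive_tool", "arguments": {"deltas": [{"dx": 0,"dy": -0.0005,"dz": 0,"rx": 0,"ry": 0,"rz": 0,"jaw": 0.0},{"dx": 0,"dy": 0,"dz": 0,"rx": 0,"ry": 0,"rz": 0,"jaw": 0.0}]}}

```text
time: 23.45
eef_pos: [0.6477, 0.1106, 0.16]
tcp_rot: [-0.059, 0.998, 0.001, 0.001]
contact_force: [-1.6, 1.3, 5.7]
opening: 0.131
```

Request:
{"name": "drive_tool", "arguments": {"deltas": [{"dx": 0.0001,"dy": -0.0005,"dz": 0,"rx": 0,"ry": 0,"rz": 0,"jaw": 0.0},{"dx": 0,"dy": 0,"dz": 0,"rx": 0,"ry": 0,"rz": 0,"jaw": 0.0}]}}

```text
time: 23.7
eef_pos: [0.6478, 0.1101, 0.16]
tcp_rot: [-0.059, 0.998, 0.001, 0.001]
contact_force: [-2.9, 2.1, 6.4]
opening: 0.132
```

Request:
{"name": "drive_tool", "arguments": {"deltas": [{"dx": 0,"dy": -0.0005,"dz": 0,"rx": 0,"ry": 0,"rz": 0,"jaw": 0.0},{"dx": 0,"dy": 0,"dz": 0,"rx": 0,"ry": 0,"rz": 0,"jaw": 0.0}]}}

```text
time: 23.95
eef_pos: [0.6478, 0.1097, 0.16]
tcp_rot: [-0.059, 0.998, 0.001, 0.001]
contact_force: [-2.5, 1.9, 5.3]
opening: 0.131
```

Request:
{"name": "drive_tool", "arguments": {"deltas": [{"dx": 0.0001,"dy": -0.0005,"dz": 0,"rx": 0,"ry": 0,"rz": 0,"jaw": 0.0},{"dx": 0,"dy": 0,"dz": 0,"rx": 0,"ry": 0,"rz": 0,"jaw": 0.0}]}}

```text
time: 24.2
eef_pos: [0.6479, 0.1091, 0.16]
tcp_rot: [-0.059, 0.998, 0.001, 0.001]
contact_force: [-1.4, 1.9, 4.9]
opening: 0.134
```

Request:
{"name": "drive_tool", "arguments": {"deltas": [{"dx": 0,"dy": -0.0005,"dz": 0,"rx": 0,"ry": 0,"rz": 0,"jaw": 0.0},{"dx": 0,"dy": 0,"dz": 0,"rx": 0,"ry": 0,"rz": 0,"jaw": 0.0}]}}

```text
time: 24.45
eef_pos: [0.6479, 0.1087, 0.16]
tcp_rot: [-0.059, 0.998, 0.001, 0.001]
contact_force: [-2.6, 2.2, 5.8]
opening: 0.132
```

Request:
{"name": "drive_tool", "arguments": {"deltas": [{"dx": 0.0001,"dy": -0.0005,"dz": 0,"rx": 0,"ry": 0,"rz": 0,"jaw": 0.0},{"dx": 0,"dy": 0,"dz": 0,"rx": 0,"ry": 0,"rz": 0,"jaw": 0.0}]}}

```text
time: 24.7
eef_pos: [0.648, 0.1081, 0.16]
tcp_rot: [-0.059, 0.998, 0.001, 0.001]
contact_force: [-2.4, 2.0, 4.8]
opening: 0.129
```

```bash
python3 - <<'E'
from h import *
import cv2
im=viewer.read_camera("wrist");b=viewer.read_camera("scene")[175:275,220:330]
cv2.imwrite("pics/w8.png",np.hstack([cv2.resize(im[0:210,100:380],(400,300)),cv2.resize(b,(330,300))])[:,:,::-1])
E
```

```text
(no output)
```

View pics/w8.png

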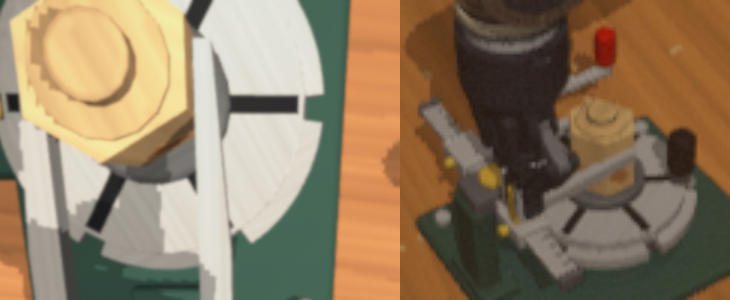

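Both jaws look close to the flats but not pressing yet (left blade edge at column 195 beside the stem), so I'll keep stepping.

Request:
{"name": "drive_tool", "arguments": {"deltas": [{"dx": 0.0001,"dy": -0.0005,"dz": 0,"rx": 0,"ry": 0,"rz": 0,"jaw": 0.0},{"dx": 0,"dy": 0,"dz": 0,"rx": 0,"ry": 0,"rz": 0,"jaw": 0.0}]}}

```text
time: 25.05
eef_pos: [0.648, 0.1076, 0.16]
tcp_rot: [-0.059, 0.998, 0.001, 0.001]
contact_force: [-2.5, 2.0, 5.9]
opening: 0.137
```

Request:
{"name": "drive_tool", "arguments": {"deltas": [{"dx": 0,"dy": -0.0005,"dz": 0,"rx": 0,"ry": 0,"rz": 0,"jaw": 0.0},{"dx": 0,"dy": 0,"dz": 0,"rx": 0,"ry": 0,"rz": 0,"jaw": 0.0}]}}

```text
time: 25.3
eef_pos: [0.648, 0.1076, 0.16]
tcp_rot: [-0.059, 0.998, 0.001, 0.001]
contact_force: [-2.2, 3.5, 5.5]
opening: 0.136
```

Request:
{"name": "drive_tool", "arguments": {"deltas": [{"dx": 0.0001,"dy": -0.0005,"dz": 0,"rx": 0,"ry": 0,"rz": 0,"jaw": 0.0},{"dx": 0,"dy": 0,"dz": 0,"rx": 0,"ry": 0,"rz": 0,"jaw": 0.0}]}}

```text
time: 25.55
eef_pos: [0.6481, 0.1075, 0.16]
tcp_rot: [-0.059, 0.998, 0.002, 0.001]
contact_force: [-1.9, 5.3, 4.8]
opening: 0.135
```

Contact: y stops at 0.1076 and the force is rising by about 1.8 N per 0.5 mm.

Request:
{"name": "drive_tool", "arguments": {"deltas": [{"dx": 0,"dy": -0.0006,"dz": 0,"rx": 0,"ry": 0,"rz": 0,"jaw": 0.0},{"dx": 0,"dy": 0,"dz": 0,"rx": 0,"ry": 0,"rz": 0,"jaw": 0.0}]}}

```text
time: 25.8
eef_pos: [0.648, 0.1075, 0.16]
tcp_rot: [-0.059, 0.998, 0.002, 0.001]
contact_force: [-2.1, 6.1, 4.9]
opening: 0.13
```

Request:
{"name": "drive_tool", "arguments": {"deltas": [{"dx": 0,"dy": -0.0006,"dz": 0,"rx": 0,"ry": 0,"rz": 0,"jaw": 0.0},{"dx": 0,"dy": 0,"dz": 0,"rx": 0,"ry": 0,"rz": 0,"jaw": 0.0},{"dx": 0,"dy": 0,"dz": 0,"rx": 0,"ry": 0,"rz": 0,"jaw": 0.0}]}}

```text
time: 26.18
eef_pos: [0.648, 0.1075, 0.16]
tcp_rot: [-0.059, 0.998, 0.003, 0.001]
contact_force: [-2.6, 8.1, 5.5]
opening: 0.133
```

Request:
{"name": "drive_tool", "arguments": {"deltas": [{"dx": 0,"dy": -0.0007,"dz": 0,"rx": 0,"ry": 0,"rz": 0,"jaw": 0.0},{"dx": 0,"dy": 0,"dz": 0,"rx": 0,"ry": 0,"rz": 0,"jaw": 0.0},{"dx": 0,"dy": 0,"dz": 0,"rx": 0,"ry": 0,"rz": 0,"jaw": 0.0},{"dx": 0,"dy": 0,"dz": 0,"rx": 0,"ry": 0,"rz": 0,"jaw": 0.0}]}}

```text
time: 26.68
eef_pos: [0.648, 0.1074, 0.16]
tcp_rot: [-0.059, 0.998, 0.003, 0.001]
contact_force: [-2.1, 10.7, 4.5]
opening: 0.131
```

The press is about 8 N after subtracting friction, and it has been held. I'll ease the load, release and back away.

Request:
{"name": "drive_tool", "arguments": {"deltas": [{"dx": 0,"dy": 0.001,"dz": 0,"rx": 0,"ry": 0,"rz": 0,"jaw": 0.0},{"dx": 0,"dy": 0.001,"dz": 0,"rx": 0,"ry": 0,"rz": 0,"jaw": 0.0},{"dx": 0,"dy": 0,"dz": 0,"rx": 0,"ry": 0,"rz": 0,"jaw": 0.03},{"dx": 0,"dy": 0,"dz": 0,"rx": 0,"ry": 0,"rz": 0,"jaw": 0.03},{"dx": 0,"dy": 0,"dz": 0,"rx": 0,"ry": 0,"rz": 0,"jaw": 0.03},{"dx": 0,"dy": 0,"dz": 0.02,"rx": 0,"ry": 0,"rz": 0,"jaw": 0.03},{"dx": 0,"dy": 0,"dz": 0.04,"rx": 0,"ry": 0,"rz": 0,"jaw": 0.03},{"dx": 0,"dy": 0,"dz": 0.05,"rx": 0,"ry": 0,"rz": 0,"jaw": 0.03},{"dx": -0.03,"dy": 0,"dz": 0.04,"rx": 0,"ry": 0,"rz": 0,"jaw": 0.03},{"dx": -0.03,"dy": 0,"dz": 0.02,"rx": 0,"ry": 0,"rz": 0,"jaw": 0.03},{"dx": -0.03,"dy": 0,"dz": 0,"rx": 0,"ry": 0,"rz": 0,"jaw": 0.03},{"dx": 0,"dy": 0,"dz": 0,"rx": 0,"ry": 0,"rz": 0,"jaw": 0.03},{"dx": 0,"dy": 0,"dz": 0,"rx": 0,"ry": 0,"rz": 0,"jaw": 0.03}]}}

```text
time: 28.3
eef_pos: [0.5582, 0.1056, 0.3292]
tcp_rot: [-0.059, 0.998, -0.0, 0.001]
contact_force: [-0.4, -0.6, -0.4]
opening: 0.356
```

```bash
python3 - <<'E'
from h import *
from fit2 import wp
import cv2
st=ctrl.get_state();s=np.load("s.npy");im=viewer.read_camera("wrist").copy();b=viewer.read_camera("side")[180:300,225:345]
print(st["eef_pos"])
for y in (.0255,-.0255):
    print("face",y,wp(S2W(s,(0,y,.118)),st).round(1),wp(S2W(s,(.05,y,.118)),st).round(1))
cv2.imwrite("pics/w9.png",np.hstack([cv2.resize(im[60:330,100:460],(480,360)),cv2.resize(b,(320,360))])[:,:,::-1])
E
```

```text
[0.55817587 0.10559479 0.32915492]
face 0.0255 [253.6 174.3] [254.5 215.9]
face -0.0255 [209.  174.2] [211.6 215.8]
```

View pics/w9.png

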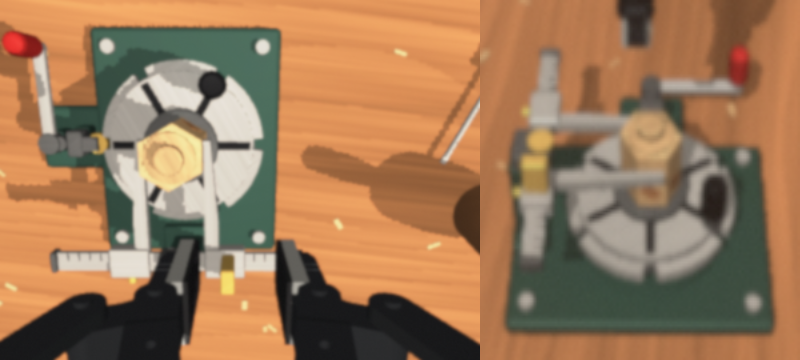

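The left blade's inner edge is at column 204 in the crop, against 205 predicted for touching. The right one is at about 148, also as predicted. The lever is home and the knob is at the next station.

```bash
python3 -c "
from plant import workorder; print(workorder.sign_off())"
```

```text
the job is handed in; nothing more can be done
None
```

The job is done and handed in at about 28 s of the 70 s allowed; the hand-in gave no verdict.

- **Sequence:** I opened the caliper about 15 mm by the tab and swung the lever out to about 1.12 rad. I turned the knob one station clockwise, swung the lever home, and only then closed the jaws in half-millimetre steps.
- **Closing force:** The jaws stopped on the wood, and the force rose to about 10.7 N at the tab. With about 2 N of that being slide friction, the press was roughly 8 N. I eased the load before letting go of the tab.
- **Table and lever:** In the last pictures the knob is at the next station and the lever is home. When I swung the lever home, the gripper came within 0.3 mm of where it first gripped the handle.
- **Jaws:** The jaw edges match the predicted touching positions to about 1 pixel (about 1 mm). That is coarse for the 1 mm tolerance, so the firmer evidence is that the tab stopped moving on contact.
- **Surroundings:** Nothing touched the stem or the tools and stock, as far as the pictures and forces show. I did not measure the positions of the bystanders at the end.
- **Disagreements:** The caliper started open by about 5–6 mm, not near 0 as I had assumed. The base-plate corners were about 2 pixels off my fitted pose. My first two move calls were refused because every row needs all seven keys, and the arm did not move.

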